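# Ease the spring clip off the jig rod with a wedge

## Robot

A 6-joint arm with a two-finger parallel gripper is mounted at the origin on the work surface. World frame = base frame: x ahead of the robot, y to its left, z up, the work surface at z = 0. Lengths are in m, angles in rad, forces in N, time in s.
With the tool pointing down it reaches from about 0.25 to 0.8 m from the base axis. Payload 8.5 kg.
Tool frame: the origin (TCP) lies midway between the tips of the shut fingers; the grasp point (between the pads) lies 19 mm behind it (grip_point_offset is the distance from the TCP to the grasp point, in m); z points along the fingers, y is the direction in which the jaws open and shut (so a half turn about z gives the same grasp; the last joint's range is limited). The gripper opens to 85 mm and grips with 20 to 120 N. Pads are 22 mm wide; open, the fingers measure 114 mm over their backs; the gripper's body (76 mm by 85 mm) begins 54 mm behind the grasp point. The pads swing forward as they close: fully open they stand 13 mm farther back than shut.
Start: joints at [-1.209, 0.238, -0.013, 1.319, 0, 1.571], TCP at [0.186, -0.491, 0.194] pointing down, gripper open.
Joint ranges: [-2.66, 2.66], [-1.03, 1.9], [-1.14, 1.46], [-1.82, 2.27], [-1.45, 1.34], [-3.14, 3.14]. Speed limits (rad/s): [2.22, 2.22, 2.79, 3.14, 3.14, 3.14].

## Interface

Orientations are given as [roll, pitch, yaw] about the fixed x, y, z axes, in that order (R = Rz(yaw) Ry(pitch) Rx(roll)).
In Python, from station import goto, line_to, goto_joints, set_gripper, hold, ik, get_image, camera_info, MotionError, close_job, masks_of, tip_of, current_clock, current_qpos, current_dq, current_tau, current_ee_pos, current_ee_rot, current_ft_force, current_ft_torque, current_gripper_width, grip_point_offset gives the robot as it stands. Calls block until the motion is done:
- goto(position, orientation): joint-space move of the TCP to a pose.
- line_to(position, frame=None, v=0.15, contact_N=None): straight line of the TCP; frame=None keeps the orientation; v is the mean speed in m/s. With contact_N (N) it stops when the force on the tool has changed by that much, and returns True; else False.
- goto_joints(angles): joint-space move.
- set_gripper(opening, grip_force=None): finger opening in m; grip_force is the grip in N (None keeps the last); returns when the fingers have stopped.
- hold(seconds).
- ik(position, orientation): joint angles nearest the present ones, or None.
- get_image(name): name is "scene" or "top" or "wrist"; returns (picture, depth): 480x640x3 uint8, blue, green, red; 480x640 float32, m along the optical axis (not along the pixel's ray), 0 where there is no reading.
- camera_info(name): a dict with "K" (3x3 intrinsics, pixels), "rvec" (rotation vector, rad) and "tvec" (3), from world to camera coordinates, as OpenCV has them; the wrist camera has in their place "T_tool_cam" (4x4, takes a point from camera to tool coordinates, whose origin is the TCP and whose axes are the flange's). Camera axes: x right, y down, z forward; pixel columns grow to the right and rows downward; lengths in m; the calibration is good to about 2 mm. A picture is of the moment at which its call begins: read the wrist's pose just before it. camera_info takes no time and is no camera call.
A pose or a line that the arm cannot do raises MotionError and nothing moves.
- close_job(): hands the job in, once; it reports no verdict.
Trained networks look in the newest picture that a camera, given by its name, has taken for a name from the list of things; names that differ only in an ending like _2 or _b are one class to them, and where a whole thing is asked for, a point or a joint stands for the part that bears it (a point fixed in the world has none). Each returns a list of dicts, best first, with "p" (0 to 1); they miss things now and then, are a little off and sometimes report something else, mostly with a low value. They report only what shows in the picture. A call takes as long as a camera call. They do not tell look-alikes from the thing itself.
- masks_of(camera, name): "mask" (480x640 bool, what is visible of it).
- tip_of(camera, name): "position" ([x, y, z] in m, in world coordinates, good to about 4 mm: a listed point, or the origin of a listed thing).
Readings, each from a call of its own:
- current_clock(): time.
- current_qpos(): joint angles.
- current_dq(): joint speeds.
- current_tau(): joint torques, N m.
- current_ee_pos(): TCP position.
- current_ee_rot(): TCP orientation.
- current_ft_force(): force on the tool from outside, world axes, zero at the start.
- current_ft_torque(): the same for the moment, N m.
- current_gripper_width(): finger opening in m.
Only numpy, scipy, OpenCV 4.12 (cv2) and the standard library are available. Lean on these libraries where they do the work, as an engineer would, in place of code of your own. Each camera call takes 0.05 s, during which the arm holds its last target.

## Task

Using the narrow wooden wedge with the square handle, take the spring clip off the steel rod of the oak drilling jig: slide the wedge, thin end first, along the flat top of the rod and under the clip's turned-up lip until the clip springs off the rod and sits on the thick part of the wedge. Lift it away on the wedge and set both down on the cork mat before letting go. Work with the wedge only, do not touch the clip with the gripper.

Things in the scene. Friction and masses are not known exactly. Their poses are not given: they have to be found in the camera images.
- wedge: Narrow wooden wedge with square handle, 180 mm long, 90 g. Origin: centre of the underside; x to the thin end, z up. Tip at x=+90, 3 mm high; ramp up to 18 mm high at x=+30; level from there to x=-15; blade 22 wide. Handle x=-15 to -90: 24 wide, 30 high; grip it across its width near x=-52, firmly. Underside flat. (The other wedge, 120x64x32, no handle, is too wide.)
- clip: Steel clip on the rod, 50 g, slippery. Origin: centre of bridge's underside; x along rod to block, z up. Bridge 24 (x) by 52 mm; front lip rises to 12 mm at x=-28. Legs 48 mm apart inside hook 22 mm down under the rod. It slides back to the block, springs off when raised 9 mm (5 N), and sits on the wedge's level part with wedge origin about 10 mm behind its own; feet then hang 5 mm below the wedge.
- jig: Oak drilling jig, fixed. Origin: on the bench below the middle of the block's front face; x from rod into block, z up. Block x=0 to 110 mm, 80 wide, top 60 mm above bench, on a board 130x110x14. Steel rod, 20 mm thick, axis 48 mm up, sticks out to x=-55 at y=0; a 16 mm wide flat strip on it is level with the block's top (60 mm), so the wedge slides on over both. Clip sits within 8 mm of the block.
- mat: Fixed cork mat 240 mm (x) by 180 mm (y), 4 mm thick. Origin: centre of its underside, on the bench; z up.
There are look-alikes about, which are no part of the job. What is shaped like the wedge but blue, purple or yellow is not meant.

How it is judged:
By the outcome, as a careful person would: the job done as asked, in the order asked, and still so for the second after the job is handed in, with the robot touching nothing.
It also fails if it takes over 54 s, if anything falls off the work surface, if the arm or the gripper's body presses on something with over 40 N, if the wrist force passes 120 N, or if a joint passes its speed limit or range.

## Working session

There is one attempt and no reset: what is moved stays moved. The work goes in short steps, each a Python script; the robot and the scene stay as the last script left them, time stands still between calls to the robot, and variables do not carry over. Pictures are saved under pics/ and viewed, and the job is handed in when it is done.

```bash
ls; mkdir -p pics
python3 - <<'E'
from station import *
import cv2,numpy as np
for n in ["scene","top"]:
    im,d=get_image(n); cv2.imwrite(f"pics/{n}0.png",im); np.save(f"pics/{n}0_d.npy",d)
    print(n,camera_info(n))
    for t in ["wedge","clip","jig","mat"]:
        print(t,[(round(r["p"],2),np.round(r["position"],3).tolist()) for r in tip_of(n,t)])
print(current_clock(),current_ee_rot(),current_gripper_width(),grip_point_offset)
E
```

```text
pics
scene {'K': array([[622.23397534,   0.        , 321.93469999],
       [  0.        , 622.23397534, 241.41473047],
       [  0.        ,   0.        ,   1.        ]]), 'rvec': array([ 0.62746088,  2.50201123, -1.38675037]), 'tvec': array([ 0.43754115, -0.02394254,  1.60668929])}
wedge [(0.8, [0.254, 0.292, -0.001]), (0.72, [0.476, -0.019, 0.001]), (0.71, [0.308, -0.199, 0.004]), (0.62, [0.252, -0.416, -0.002])]
clip [(0.73, [0.624, 0.159, 0.06])]
jig [(0.65, [0.642, 0.158, -0.001])]
mat [(0.56, [0.565, -0.26, 0.0])]
top {'K': array([[444.05737004,   0.        , 315.31538538],
       [  0.        , 444.05737004, 244.16454271],
       [  0.        ,   0.        ,   1.        ]]), 'rvec': array([ 2.146875  , -2.13847893,  0.13667427]), 'tvec': array([-0.0584206 ,  0.48124843,  0.91832657])}
wedge [(0.82, [0.478, -0.02, -0.001]), (0.78, [0.248, -0.415, -0.004]), (0.7, [0.26, 0.29, 0.001]), (0.69, [0.298, -0.201, 0.002])]
clip [(0.59, [0.623, 0.156, 0.062])]
jig [(0.95, [0.638, 0.158, -0.001]), (0.58, [0.565, -0.261, 0.001])]
mat [(0.67, [0.566, -0.26, 0.002])]
0.5 [-3.14142657e+00  1.03830429e-05  3.61773804e-01] 0.08553844770517686 0.0187
```

View pics/top0.png

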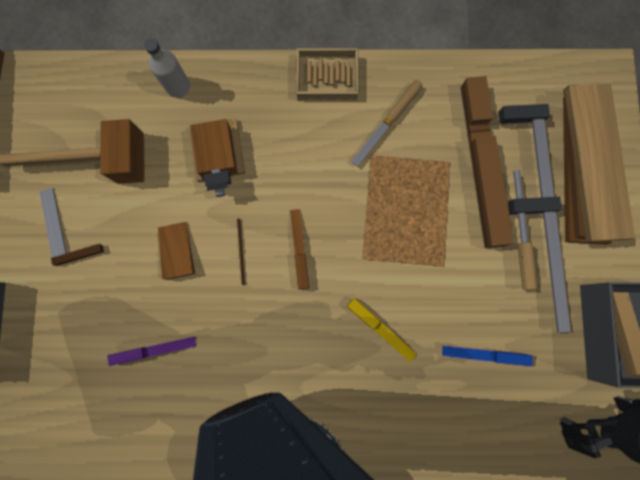

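View pics/scene0.png

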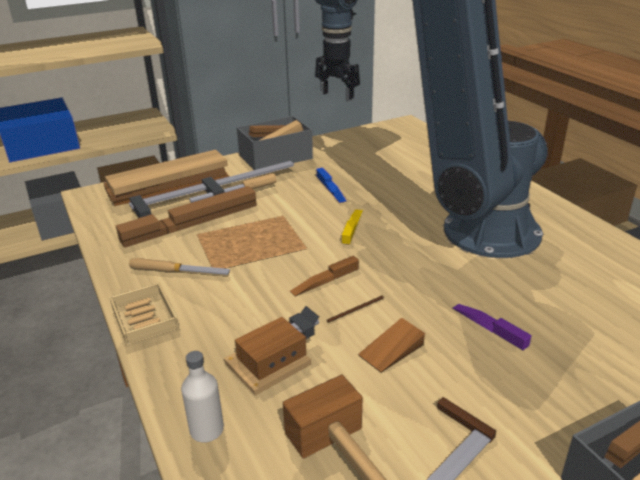

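```bash
cat > h.py <<'E'
from station import *
import cv2,numpy as np
def cloud(n,d):
    c=camera_info(n);K=c["K"];R=cv2.Rodrigues(c["rvec"])[0];t=c["tvec"]
    v,u=np.mgrid[0:480,0:640]
    P=np.stack([(u-K[0,2])/K[0,0]*d,(v-K[1,2])/K[1,1]*d,d],-1)
    return (P-t)@R
E
python3 - <<'E'
from h import *
for n in ["top","scene"]:
    d=np.load(f"pics/{n}0_d.npy");W=cloud(n,d);im=cv2.imread(f"pics/{n}0.png")
    if n=="top":
        a=im[195:300,250:350]; b=im[110:205,170:260]
    else:
        a=im[245:305,280:370]; b=im[295:395,220:330]
    f=lambda x:cv2.resize(x,(400,int(400*x.shape[0]/x.shape[1])),interpolation=cv2.INTER_CUBIC)
    a,b=f(a),f(b);hh=max(a.shape[0],b.shape[0])
    o=np.zeros((hh,800,3),np.uint8);o[:a.shape[0],:400]=a;o[:b.shape[0],400:]=b
    cv2.imwrite(f"pics/crop_{n}.png",o)
    # wedge height map
    hsv=cv2.cvtColor(im,cv2.COLOR_BGR2HSV)
    m=(W[...,2]>0.0025)&(abs(W[...,0]-.477)<.12)&(abs(W[...,1]+.02)<.05)&(d>0)
    if n=="scene": m&=W[...,1]<0.03
    P=W[m]; print(n,len(P))
    xy=P[:,:2]; c,s,ang=cv2.minAreaRect(xy.astype(np.float32)); print(c,s,ang)
    cc=xy.mean(0);u,sv,vt=np.linalg.svd(xy-cc);ax=vt[0]*np.sign(vt[0,0]);print(cc,ax,np.degrees(np.arctan2(ax[1],ax[0])))
    q=(xy-np.array(c))@ax; 
    for lo in np.arange(-.1,.1,.02):
        k=(q>=lo)&(q<lo+.02)
        if k.sum(): 
            w=(xy-np.array(c))@np.array([-ax[1],ax[0]])
            print(round(lo,2),k.sum(),np.round(np.percentile(P[k,2],[20,50,90]),4),np.round([w[k].min(),w[k].max()],4))
    print(q.min(),q.max())
    # jig block top
    m=(abs(W[...,2]-.06)<.006)&(abs(W[...,0]-.70)<.15)&(abs(W[...,1]-.158)<.08)&(d>0)
    xy=W[m][:,:2];print("jigtop",len(xy),np.median(W[m][:,2]),cv2.minAreaRect(xy.astype(np.float32)),xy.min(0),xy.max(0))
E
```

```text
top 924
(0.4769272804260254, -0.019672147929668427) (0.23637811839580536, 0.09817556291818619) 0.10915794223546982
[ 0.46826256 -0.02184676] [0.99432169 0.1064161 ] 6.1087600555436925
-0.1 68 [0.0264 0.0287 0.0308] [-0.0286  0.0537]
-0.08 118 [0.0267 0.0287 0.031 ] [-0.0354  0.0573]
-0.06 117 [0.0269 0.0283 0.0306] [-0.0411  0.0415]
-0.04 111 [0.0273 0.0289 0.0312] [-0.0463  0.0454]
-0.02 87 [0.0153 0.0177 0.0288] [-0.0268  0.0228]
0.0 100 [0.0153 0.0168 0.0189] [-0.0352  0.048 ]
0.02 95 [0.014  0.0159 0.0182] [-0.0375  0.0251]
0.04 97 [0.0089 0.0112 0.0142] [-0.0497  0.0375]
0.06 92 [0.004  0.0067 0.0098] [-0.0441  0.0425]
0.08 23 [0.0028 0.0032 0.0055] [-0.0559  0.0306]
-0.11904935406451632 0.12159859706483668
jigtop 2215 0.05911972115017879 ((0.6656252145767212, 0.16330121457576752), (0.16685153543949127, 0.08096304535865784), 10.73434066772461) [0.5824445  0.11858054] [0.7536903  0.21703826]
scene 1524
(0.4770478308200836, -0.020007699728012085) (0.23998132348060608, 0.0995621606707573) 0.05429495871067047
[ 0.47968039 -0.01471328] [ 0.99982147 -0.018895  ] -1.0826680018260213
-0.1 95 [0.0036 0.0099 0.032 ] [-0.021   0.0469]
-0.08 150 [0.005  0.022  0.0323] [-0.0245  0.0477]
-0.06 150 [0.0049 0.022  0.0324] [-0.0203  0.0469]
-0.04 157 [0.004  0.0198 0.0328] [-0.0481  0.0474]
-0.02 153 [0.0048 0.0176 0.0275] [-0.0499  0.0491]
0.0 142 [0.0033 0.0107 0.0209] [-0.0497  0.0498]
0.02 135 [0.0039 0.0138 0.021 ] [-0.0492  0.0504]
0.04 149 [0.0034 0.0083 0.0159] [-0.0469  0.049 ]
0.06 135 [0.0033 0.0061 0.0108] [-0.0476  0.0505]
0.08 104 [0.0031 0.0038 0.0074] [-0.0479  0.0509]
-0.12061727797736611 0.11988929294147913
jigtop 2140 0.061544825799018765 ((0.6676102876663208, 0.1631009727716446), (0.1653033345937729, 0.08603055030107498), 10.770597457885742) [0.58415178 0.11862129] [0.75424837 0.21864705]
```

```bash
python3 - <<'E'
import cv2
E
ls pics
```

```text
crop_scene.png
crop_top.png
scene0.png
scene0_d.npy
top0.png
top0_d.npy
```

View pics/crop_top.png

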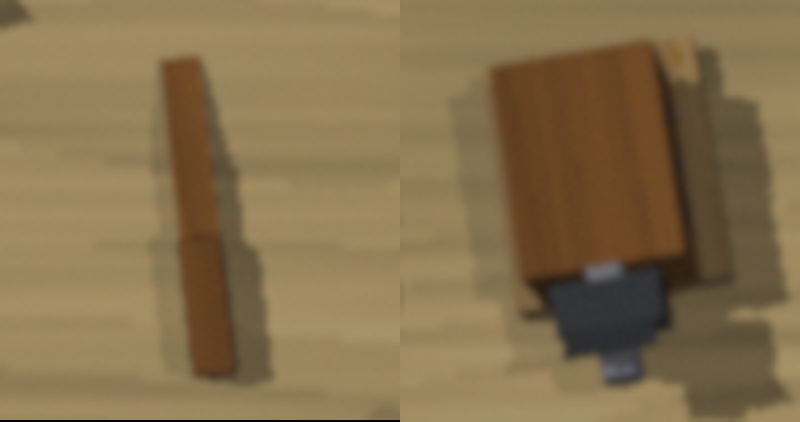

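View pics/crop_scene.png

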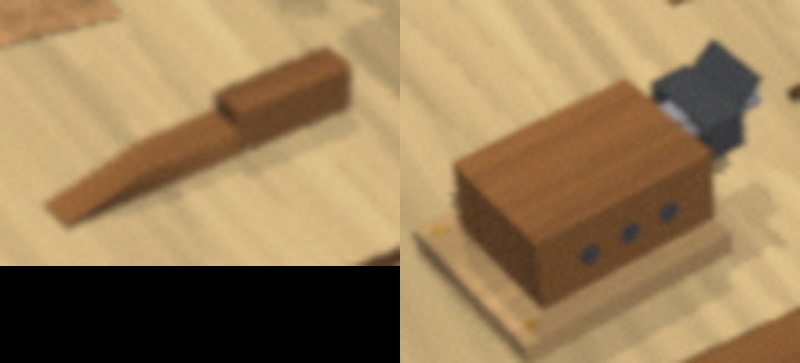

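```bash
cat >> h.py <<'E'
def comp(m):
    n,l,s,_=cv2.connectedComponentsWithStats(m.astype(np.uint8),connectivity=4)
    return l==1+np.argmax(s[1:,4])
def rect(xy):
    c,s,a=cv2.minAreaRect((xy*1000).astype(np.float32)); 
    a=np.radians(a)
    if s[0]<s[1]: a+=np.pi/2; s=s[::-1]
    a=(a+np.pi/2)%np.pi-np.pi/2
    return np.round(c,1),np.round(s,1),round(np.degrees(a),2)
E
python3 - <<'E'
from h import *
for n in ["top","scene"]:
    d=np.load(f"pics/{n}0_d.npy");W=cloud(n,d);im=cv2.imread(f"pics/{n}0.png")
    X,Y,Z=W[...,0],W[...,1],W[...,2]
    m=comp((Z>0.024)&(Z<.04)&(abs(X-.425)<.1)&(abs(Y+.02)<.05))
    print(n,"handle top",m.sum(),rect(W[m][:,:2]),np.median(Z[m]))
    m=comp((Z>0.008)&(Z<.04)&(abs(X-.477)<.12)&(abs(Y+.02)<.05))
    print("wedge",m.sum(),rect(W[m][:,:2]))
    hsv=cv2.cvtColor(im,cv2.COLOR_BGR2HSV)
    b=(abs(Z-.06)<.006)&(X>.55)&(X<.8)&(abs(Y-.16)<.08)&(hsv[...,1]>90)
    b=comp(b);print("block",b.sum(),rect(W[b][:,:2]),np.median(Z[b]))
    g=(Z>.05)&(X>.55)&(X<.68)&(abs(Y-.16)<.06)&(hsv[...,1]<90)
    g=comp(g);print("clip",g.sum(),rect(W[g][:,:2]),np.percentile(Z[g],[5,50,95]))
    m=(abs(X-.565)<.16)&(abs(Y+.26)<.13)&(Z>.0005)&(hsv[...,1]>100)
    mm=masks_of(n,"mat")[0]; print("mat",mm["p"],rect(W[mm["mask"]&(d>0)][:,:2]),np.median(Z[mm["mask"]]))
print(current_clock())
E
```

```text
top handle top 382 (array([423.4, -27. ]), array([74.3, 23.8]), np.float64(7.09)) 0.028978790468619807
wedge 741 (array([465.5, -21.8]), array([159.5,  23.9]), np.float64(6.98))
block 1823 (array([692.2, 168.3]), array([112.6,  81. ]), np.float64(10.62)) 0.0588514642489235
clip 500 (array([611.8, 153.5]), array([57.7, 52.7]), np.float64(9.33)) [0.05549132 0.06157257 0.07308474]
mat 0.79 (array([ 564.3, -260.7]), array([241.7, 183.8]), np.float64(-4.62)) 0.002994760646742597
scene handle top 250 (array([424.8, -26.8]), array([75.7, 32.5]), np.float64(4.43)) 0.030839888117730096
wedge 745 (array([473., -21.]), array([173.1,  34.3]), np.float64(7.06))
block 1823 (array([692.7, 167.9]), array([114.2,  86. ]), np.float64(10.77)) 0.061364230898180876
clip 518 (array([613.1, 152.5]), array([58.2, 53.9]), np.float64(-65.43)) [0.05409456 0.06446065 0.07549877]
mat 0.89 (array([ 566. , -250.3]), array([239.2, 205.6]), np.float64(-5.42)) 0.00603515147705916
0.6
```

Run:
```python
from h import *
yaw=np.radians(7.0)
print(ik([.4244,-.027,.12],[np.pi,0,yaw]),ik([.4244,-.027,.12],[np.pi,0,yaw+np.pi]))
goto([.4244,-.027,.15],[np.pi,0,yaw])
print(current_clock(),current_ee_pos(),current_ee_rot())
im,d=get_image("wrist");cv2.imwrite("pics/w1.png",im);np.save("pics/w1_d.npy",d)
print(camera_info("wrist"))
```

```text
[-0.0635336   0.10919436 -0.37138117  1.0902208   0.          2.955886  ] [-0.0635336   0.10919436 -0.37138117  1.0902208   0.         -0.18570665]
2.4917 [ 0.42456885 -0.02753206  0.15006603] [ 3.14138447e+00 -1.80559671e-04  1.21605249e-01]
{'K': array([[375.37506945,   0.        , 327.61273879],
       [  0.        , 375.37506945, 228.48120116],
       [  0.        ,   0.        ,   1.        ]]), 'T_tool_cam': array([[ 1.16192250e-03, -9.62652567e-01, -2.70737299e-01,
         6.97143409e-02],
       [ 9.99998015e-01,  6.80234751e-04,  1.87299817e-03,
        -6.22520804e-05],
       [-1.61888157e-03, -2.70738938e-01,  9.62651446e-01,
        -1.82301789e-01],
       [ 0.00000000e+00,  0.00000000e+00,  0.00000000e+00,
         1.00000000e+00]])}
```

View pics/w1.png

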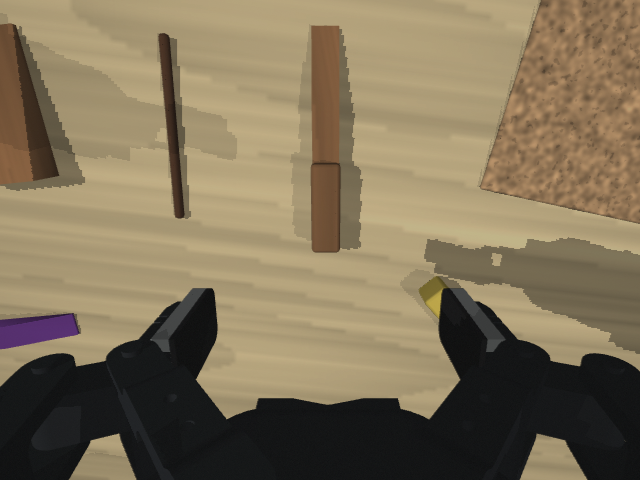

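```bash
cat >> h.py <<'E'
from scipy.spatial.transform import Rotation as Ro
def wcloud(d,pos,rpy):
    c=camera_info("wrist");K=c["K"];T=c["T_tool_cam"]
    v,u=np.mgrid[0:480,0:640]
    P=np.stack([(u-K[0,2])/K[0,0]*d,(v-K[1,2])/K[1,1]*d,d],-1)
    P=P@T[:3,:3].T+T[:3,3]
    return P@Ro.from_euler('xyz',rpy).as_matrix().T+pos
E
python3 - <<'E'
from h import *
d=np.load("pics/w1_d.npy")
W=wcloud(d,current_ee_pos(),current_ee_rot());X,Y,Z=np.moveaxis(W,-1,0)
R=(d>0)&(abs(X-.47)<.12)&(abs(Y+.02)<.04)
m=comp(R&(Z>.023)&(Z<.045));print(m.sum(),rect(W[m][:,:2]),np.median(Z[m]))
m=comp(R&(Z>.008)&(Z<.045));print(m.sum(),rect(W[m][:,:2]))
yel=(d>0)&(abs(X-.40)<.1)&(Y<-.06)&(Y>-.16)&(Z>.015)&(Z<.05);print(W[yel].max(0) if yel.sum() else 0)
E
```

```text
2547 (array([426.1, -26. ]), array([73.9, 23.7]), np.float64(6.74)) 0.03193515706986738
5842 (array([473. , -20.4]), array([168.3,  23.7]), np.float64(6.74))
[ 0.36965437 -0.12335108  0.03401127]
```

Run:
```python
from h import *
yaw=np.radians(6.9)+np.pi
p=[.4248,-.0266]
set_gripper(.055)
goto([*p,.08],[np.pi,0,yaw])
print(current_clock(),current_qpos())
hit=line_to([*p,.005],v=.08,contact_N=6)
print(hit,current_clock(),current_ee_pos(),current_ee_rot(),current_ft_force())
set_gripper(.0,grip_force=90)
print(current_clock(),current_gripper_width(),current_ft_force())
line_to([*p,.12],v=.12)
print(current_clock(),current_gripper_width(),current_ft_force(),current_ft_torque(),current_ee_pos())
im,d=get_image("wrist");cv2.imwrite("pics/w2.png",im);np.save("pics/w2_d.npy",d)
im,d=get_image("scene");cv2.imwrite("pics/s2.png",im[120:360,180:500]);np.save("pics/s2_d.npy",d)
```

```text
5.6 [-6.25033121e-02  1.43424487e-01 -4.43128437e-01  9.84125479e-01
  1.08222830e-05 -1.82497838e-01]
False 6.6917 [ 0.4251559  -0.02663678  0.00535069] [-3.14144128e+00  6.32273063e-04 -3.02117371e+00] [-0.49891848 -0.03363848  0.61732055]
7.2583 -0.0003027822497546835 [ 0.03531954 -0.21966269  0.16329636]
8.3667 0.00017769907335197407 [-1.13630184  0.51418705  1.24376651] [ 0.05300138  0.05562646 -0.01304887] [ 0.4243309  -0.02656178  0.1193918 ]
```

View pics/w2.png

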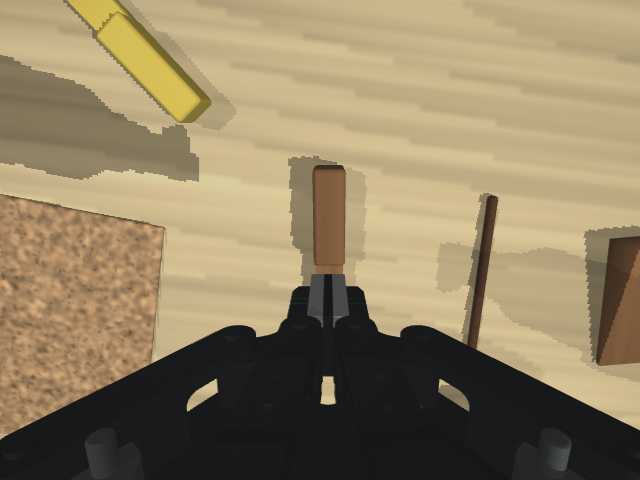

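View pics/s2.png

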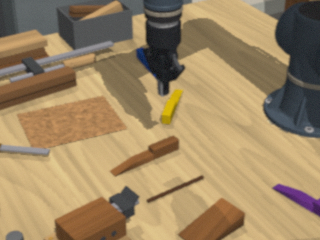

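Run:
```python
from h import *
print(current_clock(),current_ee_pos(),current_ee_rot(),current_gripper_width(),current_qpos())
d=np.load("pics/w2_d.npy")
W=wcloud(d,current_ee_pos(),current_ee_rot());X,Y,Z=np.moveaxis(W,-1,0)
R=(d>0)&(abs(X-.47)<.12)&(abs(Y+.02)<.04)
m=comp(R&(Z>.023)&(Z<.045));print(m.sum(),rect(W[m][:,:2]),np.median(Z[m]))
d=np.load("pics/s2_d.npy");W=cloud("scene",d);X,Y,Z=np.moveaxis(W,-1,0)
m=comp((Z>0.024)&(Z<.04)&(abs(X-.425)<.1)&(abs(Y+.02)<.05));print("scene",rect(W[m][:,:2]))
c=camera_info("scene")
print(cv2.projectPoints(current_ee_pos()[None],c["rvec"],c["tvec"],c["K"],None)[0])
for r in (150,200,205,208,210,212,215): print(r,np.round(W[r,340:350:3],3).tolist())
```

```text
8.4667 [ 0.42426922 -0.02656857  0.11929618] [ 3.14133969e+00 -1.35131909e-03 -3.02116848e+00] -0.00016639425452092982 [-6.25426206e-02  1.10568067e-01 -3.71711280e-01  1.08989177e+00
  2.87111586e-06 -1.82966622e-01]
3121 (array([425., -26.]), array([74.5, 24.1]), np.float64(7.07)) 0.03197868584912604
scene (array([425.2, -25.9]), array([77.4, 30. ]), np.float64(6.25))
[[[342.6721818  229.84712916]]]
150 [[0.446, 0.002, 0.33], [0.44, 0.004, 0.329], [0.436, 0.009, 0.33], [0.429, 0.01, 0.329]]
200 [[0.437, -0.015, 0.205], [0.431, -0.013, 0.204], [0.432, 0.003, 0.212], [0.429, 0.011, 0.215]]
205 [[0.435, -0.018, 0.19], [0.43, -0.014, 0.191], [0.421, -0.018, 0.186], [0.252, -0.3, 0.004]]
208 [[0.433, -0.022, 0.18], [0.429, -0.017, 0.182], [0.422, -0.016, 0.18], [0.258, -0.29, 0.001]]
210 [[0.434, -0.022, 0.176], [0.43, -0.015, 0.178], [0.422, -0.015, 0.176], [0.264, -0.279, 0.002]]
212 [[0.434, -0.02, 0.171], [0.429, -0.017, 0.171], [0.421, -0.018, 0.169], [0.268, -0.272, 0.0]]
215 [[0.435, -0.02, 0.164], [0.428, -0.019, 0.163], [0.285, -0.258, 0.002], [0.275, -0.259, -0.001]]
```

Run:
```python
from h import *
d=np.load("pics/w2_d.npy");T=camera_info("wrist")["T_tool_cam"]
W=wcloud(d,np.zeros(3),[0,0,0])
for r in (272,276,280,290,300,310,316): print(r,[(round(float(d[r,c]),4),np.round(W[r,c],3).tolist()) for c in (315,328,340)])
d1=np.load("pics/w1_d.npy");W1=wcloud(d1,np.zeros(3),[0,0,0])
print("open");
for c,r in ((205,292),(210,300),(200,300),(447,300)): print(r,c,np.round(W1[r,c],3).tolist())
im=cv2.imread("pics/w2.png")
cv2.imwrite("pics/w2c.png",cv2.resize(im[150:400,220:440],None,fx=2.4,fy=2.4))
im,_=get_image("scene");cv2.imwrite("pics/s3.png",cv2.resize(im[100:300,260:440],None,fx=3,fy=3))
```

```text
272 [(0.3207, [-0.055, -0.011, 0.116]), (0.302, [-0.048, 0.0, 0.099]), (0.3032, [-0.048, 0.01, 0.1])]
276 [(0.1462, [0.01, -0.005, -0.047]), (0.1462, [0.01, 0.0, -0.047]), (0.1464, [0.01, 0.005, -0.046])]
280 [(0.1429, [0.01, -0.005, -0.05]), (0.1427, [0.01, 0.0, -0.05]), (0.1432, [0.01, 0.005, -0.05])]
290 [(0.1334, [0.01, -0.005, -0.06]), (0.1347, [0.01, 0.0, -0.059]), (0.1342, [0.01, 0.004, -0.059])]
300 [(0.1283, [0.009, -0.004, -0.065]), (0.1262, [0.01, 0.0, -0.067]), (0.1271, [0.01, 0.004, -0.067])]
310 [(0.1206, [0.01, -0.004, -0.073]), (0.1203, [0.01, 0.0, -0.074]), (0.1198, [0.01, 0.004, -0.074])]
316 [(0.1171, [0.01, -0.004, -0.077]), (0.1169, [0.01, 0.0, -0.077]), (0.117, [0.01, 0.004, -0.077])]
open
292 205 [0.01, -0.043, -0.061]
300 210 [0.006, -0.042, -0.059]
300 200 [0.01, -0.043, -0.067]
300 447 [0.007, 0.043, -0.06]
```

View pics/s3.png

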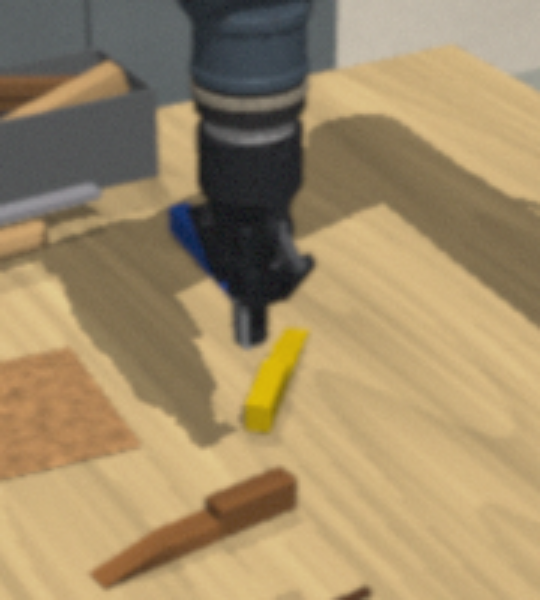

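View pics/w2c.png

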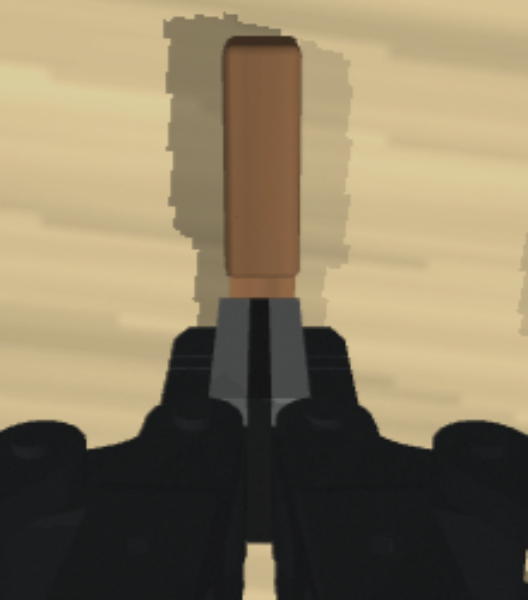

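Run:
```python
from h import *
p=[.4248,-.0266]
line_to([*p,.0],v=.15,contact_N=8); print(current_ee_pos())
hit=line_to([*p,-.03],v=.03,contact_N=4)
print(hit,current_clock(),current_ee_pos(),current_ft_force())
```

```text
[ 0.42524002 -0.02664025  0.00047289]
True 9.9333 [ 0.42533513 -0.02663724 -0.00747135] [0.28394377 0.32871436 6.82736695]
```

Run:
```python
from h import *
p=[.4248,-.0266]
line_to([*p,.015],v=.15)
set_gripper(.06)
hit=line_to([*p,-.034],v=.07,contact_N=6)
print(hit,current_clock(),current_ee_pos(),current_ft_force())
if not hit:
    set_gripper(.0,grip_force=90)
    print(current_clock(),current_gripper_width(),current_ft_force())
    im,d=get_image("wrist");cv2.imwrite("pics/w3.png",im);np.save("pics/w3_d.npy",d)
```

```text
False 11.6833 [ 0.42506066 -0.02661689 -0.03379451] [-0.01250655 -0.17129336  0.22725568]
12.1083 0.022552414159210634 [-1.64413081 -0.05125647  7.68032034]
```

View pics/w3.png

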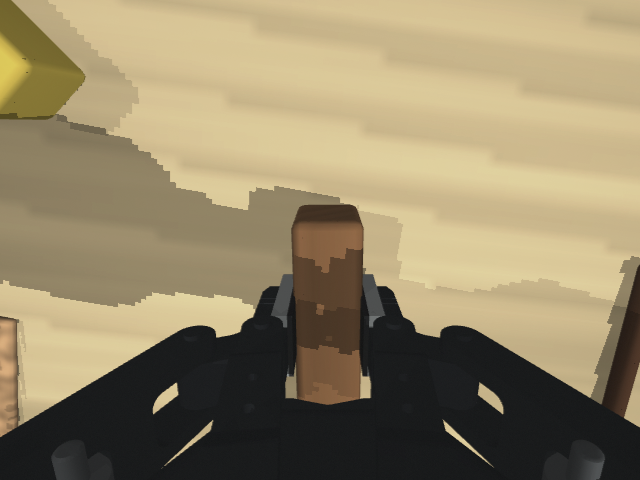

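```bash
cat >> h.py <<'E'
JO=np.array([.6384,.1579]);JY=np.radians(10.7);JU=np.array([np.cos(JY),np.sin(JY)]);JN=np.array([-JU[1],JU[0]])
ZO=.034; RPY=[np.pi,0,JY+np.pi-2*np.pi]
def tcp(xw,under,y=0): # wedge origin at xw (m, jig frame), underside height
    q=JO+JU*(xw-.0525)+JN*y
    return [q[0],q[1],under-ZO]
E
python3 - <<'E'
from h import *
print(ik(tcp(-.160,.075),RPY),ik(tcp(-.022,.06),RPY))
p=current_ee_pos()
line_to([p[0],p[1],.05-.0],v=.12)
print(current_clock(),current_gripper_width(),current_ft_force())
goto(tcp(-.160,.075),RPY)
print(current_clock(),current_ee_pos(),tcp(-.16,.075),current_ee_rot(),current_ft_force(),current_ft_torque())
for n in ["scene","top","wrist"]:
    im,d=get_image(n);np.save(f"pics/{n}4_d.npy",d);cv2.imwrite(f"pics/{n}4.png",im)
    if n=="scene": im=im[220:370,220:420]
    if n=="top": im=im[110:260,150:350]
    if n!="wrist":cv2.imwrite(f"pics/{n}4c.png",cv2.resize(im,None,fx=3.5,fy=3.5,interpolation=cv2.INTER_CUBIC))
E
```

```text
[ 0.26903108  0.21513742 -0.46645715  0.88920175  0.          0.08228085] [ 0.24958433  0.43822984 -0.1653877   0.96717879  0.          0.0628341 ]
13.0083 0.022570440565581343 [-0.21139247 -0.40390541 -0.48752758]
13.6417 [0.42882254 0.11880508 0.04020329] [np.float64(0.42959478073448176), np.float64(0.11844584423056487), 0.040999999999999995] [-3.14123679e+00 -1.73093782e-03 -2.95309795e+00] [-0.09656238 -0.0954661  -1.45448653] [-0.03244076  0.00090842  0.01418739]
```

View pics/scene4c.png

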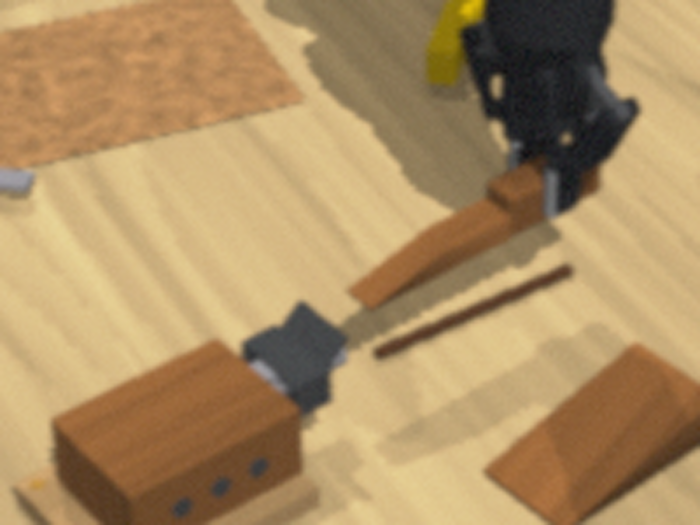

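View pics/top4c.png

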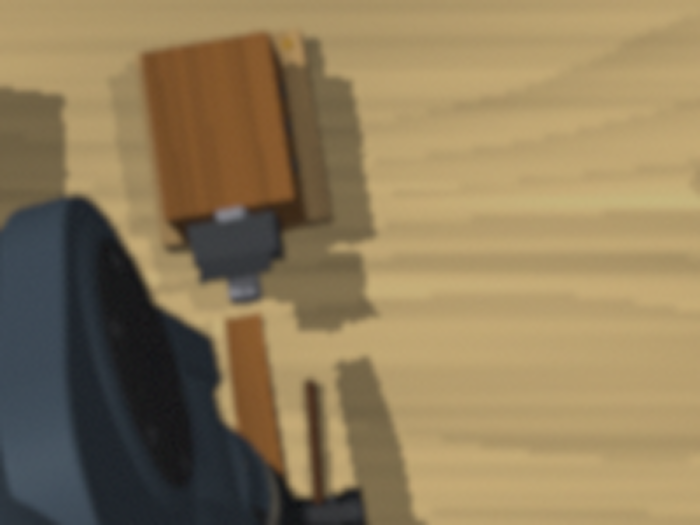

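```bash
cat >> h.py <<'E'
def jig(W): 
    q=W[...,:2]-JO
    return np.stack([q@JU,q@JN,W[...,2]],-1)
E
python3 - <<'E'
from h import *
for n in ["scene","top"]:
    d=np.load(f"pics/{n}4_d.npy");J=jig(cloud(n,d));im=cv2.imread(f"pics/{n}4.png")
    x,y,z=np.moveaxis(J,-1,0)
    hsv=cv2.cvtColor(im,cv2.COLOR_BGR2HSV)
    m=(d>0)&(x>-.2)&(x<-.062)&(abs(y)<.03)&(z>.06)&(z<.125)&(hsv[...,1]>90)
    m=comp(m);print(n,m.sum(),"xmax",np.percentile(x[m],99))
    for lo in np.arange(-.18,-.06,.01):
        k=m&(x>=lo)&(x<lo+.01)
        if k.sum()>5: print(round(lo+.005,3),k.sum(),"ztop(85%) %.4f med %.4f ymid %.4f"%(np.percentile(z[k],85),np.median(z[k]),(np.percentile(y[k],3)+np.percentile(y[k],97))/2))
    # clip
    g=(d>0)&(z>.05)&(x>-.07)&(x<.01)&(abs(y)<.05)&(hsv[...,1]<90)
    g=comp(g)
    for lo in np.arange(-.065,.01,.006):
        k=g&(x>=lo)&(x<lo+.006)
        if k.sum()>5: print("clip",round(lo+.003,3),k.sum(),"z %.4f y %.3f %.3f"%(np.median(z[k]),y[k].min(),y[k].max()))
E
```

```text
scene 784 xmax -0.07198567171181507Traceback (most recent call last):
  File "<stdin>", line 10, in <module>
ValueError: unsupported format character ')' (0x29) at index 8
```

Run:
```python
from h import *
for n in ["scene","top"]:
    d=np.load(f"pics/{n}4_d.npy");J=jig(cloud(n,d));im=cv2.imread(f"pics/{n}4.png")
    x,y,z=np.moveaxis(J,-1,0)
    hsv=cv2.cvtColor(im,cv2.COLOR_BGR2HSV)
    m=(d>0)&(x>-.2)&(x<-.062)&(abs(y)<.03)&(z>.06)&(z<.125)&(hsv[...,1]>90)
    m=comp(m);print(n,m.sum(),"xmax",np.percentile(x[m],99))
    for lo in np.arange(-.18,-.06,.01):
        k=m&(x>=lo)&(x<lo+.01)
        if k.sum()>5: print(round(lo+.005,3),k.sum(),"ztop %.4f med %.4f ymid %.4f"%(np.percentile(z[k],85),np.median(z[k]),(np.percentile(y[k],3)+np.percentile(y[k],97))/2))
    g=(d>0)&(z>.05)&(x>-.07)&(x<.01)&(abs(y)<.05)&(hsv[...,1]<90)
    g=comp(g)
    for lo in np.arange(-.065,.01,.006):
        k=g&(x>=lo)&(x<lo+.006)
        if k.sum()>5: print("clip",round(lo+.003,3),k.sum(),"z %.4f y %.3f %.3f"%(np.median(z[k]),y[k].min(),y[k].max()))
```

```text
scene 784 xmax -0.07198567171181507
-0.175 89 ztop 0.1031 med 0.0952 ymid 0.0007
-0.165 58 ztop 0.0942 med 0.0918 ymid 0.0010
-0.155 55 ztop 0.0942 med 0.0914 ymid 0.0015
-0.145 58 ztop 0.0941 med 0.0920 ymid 0.0011
-0.135 64 ztop 0.0939 med 0.0914 ymid 0.0012
-0.125 58 ztop 0.0922 med 0.0900 ymid 0.0011
-0.115 59 ztop 0.0899 med 0.0876 ymid 0.0005
-0.105 58 ztop 0.0875 med 0.0850 ymid 0.0002
-0.095 56 ztop 0.0856 med 0.0829 ymid 0.0009
-0.085 53 ztop 0.0828 med 0.0806 ymid 0.0008
-0.075 39 ztop 0.0806 med 0.0780 ymid 0.0016
clip -0.05 10 z 0.0574 y -0.006 0.020
clip -0.044 64 z 0.0745 y -0.025 0.022
clip -0.038 73 z 0.0700 y -0.023 0.024
clip -0.032 67 z 0.0652 y -0.027 0.027
clip -0.026 63 z 0.0637 y -0.028 0.029
clip -0.02 68 z 0.0640 y -0.028 0.028
clip -0.014 67 z 0.0635 y -0.027 0.028
clip -0.008 87 z 0.0621 y -0.026 0.028
clip -0.002 15 z 0.0616 y -0.007 0.010
top 477 xmax -0.07272634178819971
-0.165 23 ztop 0.0916 med 0.0889 ymid -0.0081
-0.155 35 ztop 0.0921 med 0.0896 ymid -0.0060
-0.145 54 ztop 0.0916 med 0.0902 ymid -0.0021
-0.135 62 ztop 0.0919 med 0.0907 ymid -0.0011
-0.125 55 ztop 0.0897 med 0.0885 ymid -0.0016
-0.115 54 ztop 0.0878 med 0.0863 ymid -0.0008
-0.105 49 ztop 0.0854 med 0.0837 ymid -0.0014
-0.095 55 ztop 0.0828 med 0.0810 ymid -0.0007
-0.085 48 ztop 0.0810 med 0.0787 ymid -0.0011
-0.075 37 ztop 0.0778 med 0.0765 ymid -0.0003
clip -0.056 17 z 0.0555 y -0.007 0.009
clip -0.05 30 z 0.0591 y -0.014 0.014
clip -0.044 64 z 0.0716 y -0.021 0.021
clip -0.038 47 z 0.0681 y -0.021 0.022
clip -0.032 57 z 0.0630 y -0.026 0.026
clip -0.026 65 z 0.0612 y -0.026 0.026
clip -0.02 67 z 0.0614 y -0.026 0.025
clip -0.014 73 z 0.0610 y -0.026 0.027
clip -0.008 51 z 0.0612 y -0.026 0.025
clip -0.002 26 z 0.0595 y -0.017 0.011
```

Run:
```python
from h import *
line_to(tcp(-.140,.066),v=.05)
f0=current_ft_force();print(current_clock(),current_ee_pos(),f0)
hit=line_to(tcp(-.140,.054),v=.012,contact_N=2.5)
p=current_ee_pos();print(hit,current_clock(),p,"under est",p[2]+ZO,current_ft_force(),current_gripper_width())
im,d=get_image("scene");cv2.imwrite("pics/s5.png",cv2.resize(im[250:370,240:400],None,fx=4,fy=4,interpolation=cv2.INTER_CUBIC))
```

```text
14.3833 [0.44911637 0.12206284 0.03176271] [-0.2771325  -0.04810451 -0.37193701]
True 14.9917 [0.44913785 0.12216867 0.02555532] under est 0.059555317862905764 [-0.84667409  0.24821787  2.32585886] 0.022477832873353403
```

View pics/s5.png

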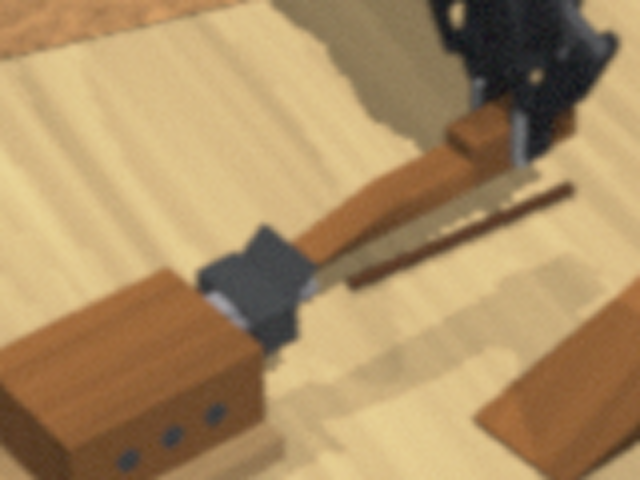

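Run:
```python
from h import *
z=current_ee_pos()[2]+ZO+.0003
for xw in (-.115,-.09,-.07,-.055,-.045):
    t=tcp(xw,z); hit=line_to(t,v=.05,contact_N=35)
    p=current_ee_pos(); print(xw,hit,round(current_clock(),2),"x %.4f y %.4f"%(((p[:2]-JO)@JU)+.0525,(p[:2]-JO)@JN),"under %.4f"%(p[2]+ZO),np.round(current_ft_force(),1),np.round(current_ft_torque(),2),round(current_gripper_width(),4))
    if hit: break
im,d=get_image("scene");cv2.imwrite("pics/s6.png",cv2.resize(im[250:370,240:400],None,fx=4,fy=4,interpolation=cv2.INTER_CUBIC))
```

```text
-0.115 False 15.7 x -0.1146 y 0.0000 under 0.0599 [-3.1 -0.1  5.7] [-0.03  0.04 -0.01] 0.0226
-0.09 False 16.35 x -0.0909 y -0.0001 under 0.0599 [-6.8 -2.1  9.2] [-0.14  0.81  0.03] 0.0227
-0.07 False 16.9 x -0.0697 y -0.0000 under 0.0602 [-4.9 -0.7  8. ] [-0.08  0.35  0.05] 0.0222
-0.055 False 17.35 x -0.0548 y 0.0000 under 0.0603 [-5.  -1.   9.4] [-0.13  0.44 -0.05] 0.0226
-0.045 False 17.7 x -0.0450 y -0.0000 under 0.0604 [-5.8 -2.5 10.8] [-0.13  0.8  -0.02] 0.0223
```

View pics/s6.png

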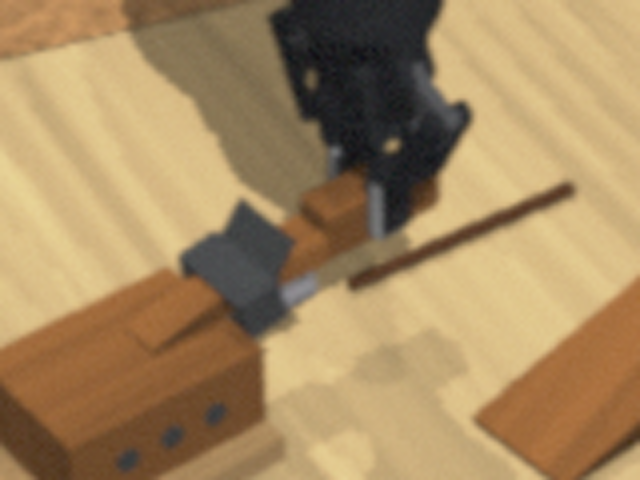

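Run:
```python
from h import *
z=current_ee_pos()[2]+ZO
for xw in (-.035,-.028,-.023):
    t=tcp(xw,z); hit=line_to(t,v=.04,contact_N=20)
    p=current_ee_pos(); print(xw,hit,round(current_clock(),2),"x %.4f"%(((p[:2]-JO)@JU)+.0525),"under %.4f"%(p[2]+ZO),np.round(current_ft_force(),1),np.round(current_ft_torque(),2))
    if hit: break
im,d=get_image("scene");cv2.imwrite("pics/s7f.png",im);np.save("pics/s7_d.npy",d);cv2.imwrite("pics/s7.png",cv2.resize(im[250:370,240:400],None,fx=4,fy=4,interpolation=cv2.INTER_CUBIC))
hsv=cv2.cvtColor(im,cv2.COLOR_BGR2HSV);J=jig(cloud("scene",d));x,y,z=np.moveaxis(J,-1,0)
g=comp((d>0)&(z>.07)&(z<.12)&(x>-.07)&(x<.03)&(abs(y)<.05)&(hsv[...,1]<90))
for lo in np.arange(-.065,.03,.005):
    k=g&(x>=lo)&(x<lo+.005)
    if k.sum()>5: print("clip",round(lo+.0025,4),k.sum(),"z %.4f y %.3f %.3f"%(np.median(z[k]),y[k].min(),y[k].max()))
```

```text
-0.035 False 18.15 x -0.0361 under 0.0606 [-7.7 -1.2 12.1] [-0.34  1.26  0.02]
-0.028 False 18.48 x -0.0283 under 0.0606 [-5.7 -0.8  9.6] [-0.2   0.84  0.01]
-0.023 False 18.75 x -0.0230 under 0.0606 [-4.5 -1.6  9.3] [-0.11  0.71  0.01]
clip -0.0375 43 z 0.0947 y -0.022 0.024
clip -0.0325 58 z 0.0911 y -0.020 0.021
clip -0.0275 65 z 0.0869 y -0.022 0.025
clip -0.0225 62 z 0.0830 y -0.027 0.027
clip -0.0175 56 z 0.0824 y -0.027 0.030
clip -0.0125 49 z 0.0821 y -0.025 0.029
clip -0.0075 62 z 0.0822 y -0.026 0.030
clip -0.0025 56 z 0.0816 y -0.025 0.027
clip 0.0025 12 z 0.0820 y -0.020 0.028
```

View pics/s7.png

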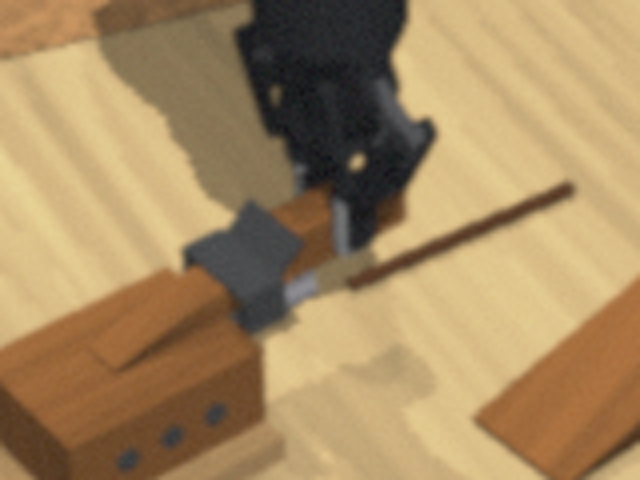

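Run:
```python
from h import *
p=current_ee_pos()
hit=line_to([p[0],p[1],p[2]+.02],v=.04,contact_N=30)
print(hit,current_clock(),current_ft_force())
line_to([p[0],p[1],p[2]+.05],v=.06)
p=current_ee_pos();print(current_clock(),p,current_ft_force(),current_ft_torque())
im,d=get_image("scene");np.save("pics/s8_d.npy",d);cv2.imwrite("pics/s8.png",cv2.resize(im[210:370,240:400],None,fx=4,fy=3.7,interpolation=cv2.INTER_CUBIC))
hsv=cv2.cvtColor(im,cv2.COLOR_BGR2HSV);J=jig(cloud("scene",d));x,y,z=np.moveaxis(J,-1,0)
g=comp((d>0)&(z>.1)&(z<.17)&(x>-.05)&(x<.03)&(abs(y)<.05)&(hsv[...,1]<90))
for lo in np.arange(-.065,.03,.005):
    k=g&(x>=lo)&(x<lo+.005)
    if k.sum()>5: print("clip",round(lo+.0025,4),k.sum(),"z %.4f y %.3f %.3f"%(np.median(z[k]),y[k].min(),y[k].max()))
```

```text
False 19.4583 [ 0.04113402 -0.38332489 -1.73320289]
20.1083 [0.56420817 0.1438364  0.07676891] [-0.88431747  0.15877434 -2.16419364] [-0.01100684  0.03454453  0.0157042 ]
clip -0.0425 6 z 0.1421 y -0.023 0.014
clip -0.0375 50 z 0.1436 y -0.022 0.024
clip -0.0325 67 z 0.1394 y -0.022 0.025
clip -0.0275 62 z 0.1347 y -0.022 0.025
clip -0.0225 65 z 0.1318 y -0.027 0.029
clip -0.0175 57 z 0.1314 y -0.024 0.029
clip -0.0125 70 z 0.1312 y -0.024 0.030
clip -0.0075 66 z 0.1311 y -0.027 0.030
clip -0.0025 86 z 0.1298 y -0.027 0.029
clip 0.0025 17 z 0.1242 y -0.016 0.029
```

View pics/s8.png

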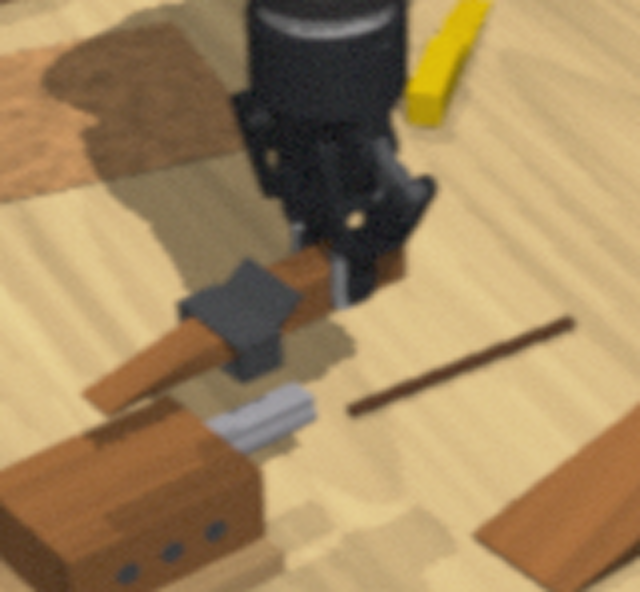

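```bash
cat >> h.py <<'E'
MP=[.5134,-.2697]
E
python3 - <<'E'
from h import *
p=current_ee_pos()
line_to([MP[0],MP[1],p[2]],v=.09)
line_to([MP[0],MP[1],.025-ZO],v=.06)
print(current_clock(),current_ee_pos(),current_ft_force(),current_ft_torque())
im,d=get_image("scene");np.save("pics/s9_d.npy",d);cv2.imwrite("pics/s9.png",cv2.resize(im[150:310,150:350],None,fx=3.5,fy=3.5,interpolation=cv2.INTER_CUBIC))
E
```

```text
26.5167 [ 0.51365874 -0.26983179 -0.00862259] [-0.17298537  0.14030614 -1.2973549 ] [-0.02345399  0.03557369 -0.03847584]
```

View pics/s9.png

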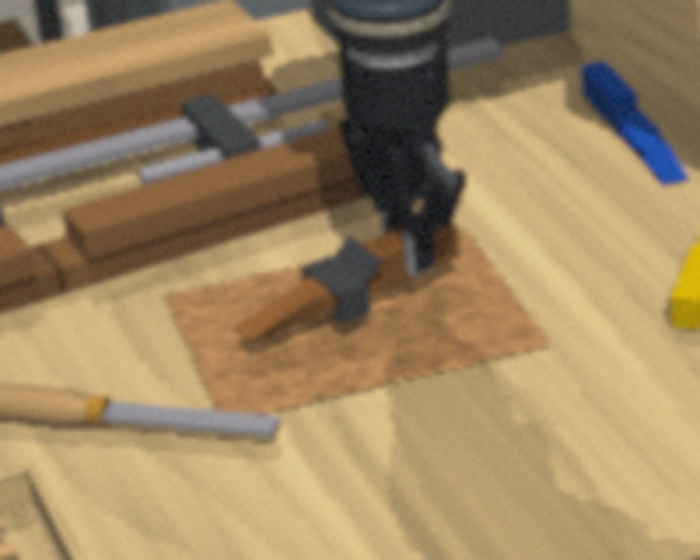

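Run:
```python
from h import *
line_to([*MP,.012-ZO],v=.04,contact_N=5)
print(current_ft_force())
hit=line_to([*MP,.0-ZO],v=.015,contact_N=2.5)
p=current_ee_pos();print(hit,current_clock(),p,p[2]+ZO,current_ft_force(),current_ft_torque())
im,d=get_image("scene");cv2.imwrite("pics/s10.png",cv2.resize(im[150:310,150:350],None,fx=3.5,fy=3.5,interpolation=cv2.INTER_CUBIC))
```

```text
[ 0.05033915  0.17352945 -1.35068697]
True 27.4667 [ 0.51363963 -0.26985124 -0.02578872] 0.008211279644092663 [-0.3490902  -0.19964554  5.26001802] [ 0.01927043 -0.18557937 -0.01396211]
```

View pics/s10.png

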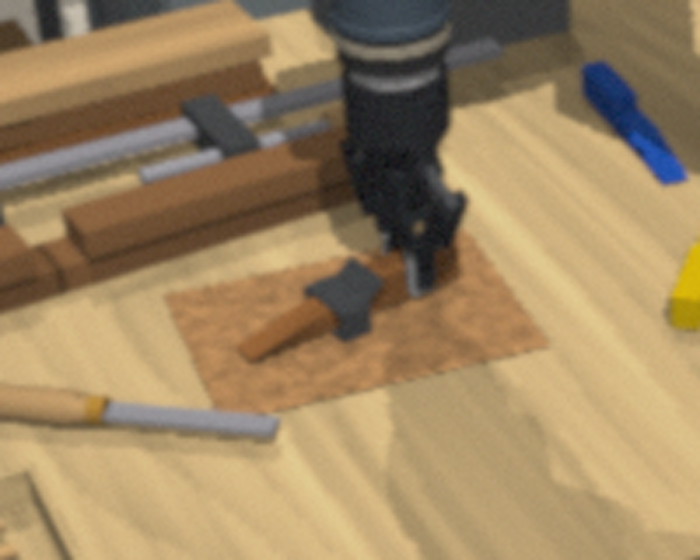

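Run:
```python
from h import *
p=current_ee_pos();R0=Ro.from_euler('xyz',RPY)
piv=np.array([p[0]+.0525*JU[0],p[1]+.0525*JU[1],.004])
ax=np.array([JN[0],JN[1],0])
for a in (1.0,1.8,2.4,2.8):
    Rr=Ro.from_rotvec(-np.radians(a)*ax)
    q=piv+Rr.apply(p-piv); rpy=(Rr*R0).as_euler('xyz')
    goto(q,rpy)
    print(a,round(current_clock(),2),current_ee_pos(),q,np.round(current_ft_force(),1),np.round(current_ft_torque(),2),np.round(current_ee_rot(),4))
im,d=get_image("scene");cv2.imwrite("pics/s11.png",cv2.resize(im[150:310,150:350],None,fx=3.5,fy=3.5,interpolation=cv2.INTER_CUBIC))
```

```text
1.0 27.77 [ 0.51409987 -0.26979368 -0.02649559] [ 0.51417073 -0.26970923 -0.02666507] [ 0.4 -0.2  1.9] [ 0.1  -0.05  0.  ] [-3.1415  0.0175 -2.9551]
1.8 28.02 [ 0.51463059 -0.269638   -0.02729999] [ 0.51459642 -0.2696288  -0.02738774] [-0.1  0.9  1. ] [ 0.07 -0.13  0.02] [-3.1416  0.0314 -2.9549]
2.4 28.27 [ 0.51518877 -0.26967005 -0.02776477] [ 0.51492217 -0.26956725 -0.02792573] [1.  0.2 1.8] [ 0.03 -0.25 -0.03] [-3.1413  0.0425 -2.9548]
2.8 28.52 [ 0.51551684 -0.26966001 -0.02773669] [ 0.5151424  -0.26952564 -0.02828245] [1.7 0.3 7. ] [ 0.1   0.14 -0.02] [-3.1411  0.0498 -2.9548]
```

View pics/s11.png

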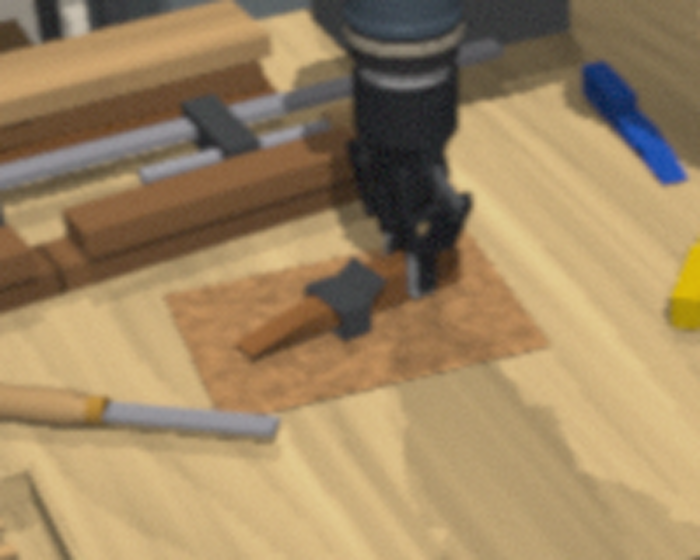

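Run:
```python
from h import *
set_gripper(.055)
print(current_clock(),current_gripper_width(),current_ft_force())
p=current_ee_pos();zt=Ro.from_euler('xyz',current_ee_rot()).as_matrix()[:,2]
line_to(p-zt*.07,v=.08)
line_to(p-zt*.16,v=.2)
print(current_clock(),current_ft_force())
goto_joints([.5,*current_qpos()[1:]])
hold(.3)
for n in ["scene","top"]:
    im,d=get_image(n);np.save(f"pics/{n}12_d.npy",d);cv2.imwrite(f"pics/{n}12f.png",im)
    im=im[150:310,150:350] if n=="scene" else im[140:290,340:480]
    cv2.imwrite(f"pics/{n}12.png",cv2.resize(im,None,fx=3.5,fy=3.5,interpolation=cv2.INTER_CUBIC))
print(current_clock())
```

```text
28.9833 0.05459012881010931 [ 0.92248548 -0.64023065  0.02816021]
30.6083 [0.28768288 0.99258055 0.41826421]
33.0083
```

View pics/scene12.png

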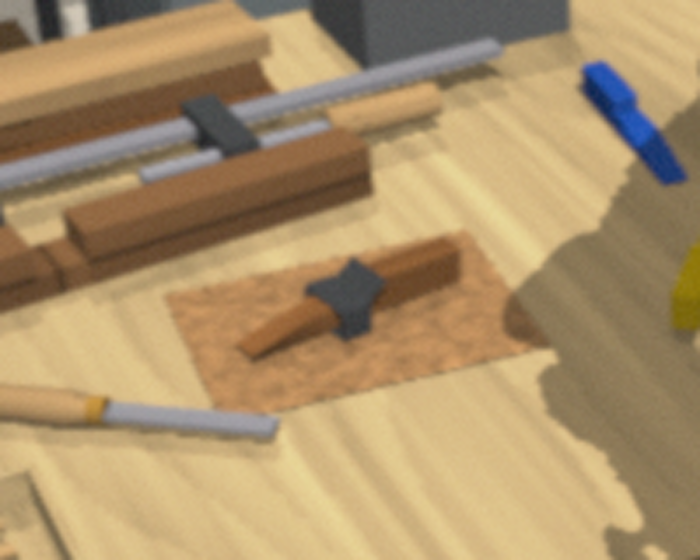

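View pics/top12.png

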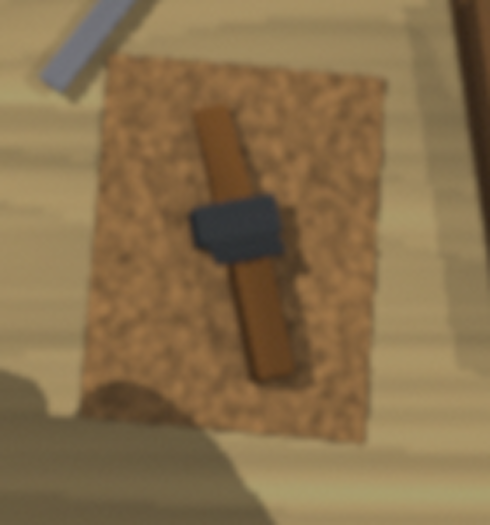

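The wedge and clip lie wholly on the mat, with the clip on the wedge's level part. The gripper is clear of both.

```bash
python3 -c "
from station import *
print(current_clock(),current_ee_pos(),close_job())"
```

```text
the job is handed in; nothing more can be done
33.0083 [0.49920924 0.2846847  0.13022227] None
```

The clip is off the rod and sits on the wedge's level part, and both lie inside the edges of the cork mat. The job was handed in at 33.0 s.

- **Lifting the clip:** I slid the wedge along the rod and under the lip until the clip sprang off. The clip ended about 11 mm ahead of the wedge origin, as described. The gripper held only the wedge's handle and never closed on the clip.
- **Setting down:** The clip's feet touched the mat first, so I tilted the wedge about 2.8° until the handle end also rested there, then let go.
- **Last checks:** After release, the scene and top pictures show both pieces lying still, with the gripper clear. The force reading after release was about 1 N.

**What disagreed or failed:**
- **Missed first grasp:** It closed on nothing because the real fingertips are about 37–45 mm behind the reported TCP. A light touch on the handle top showed 37 mm, while the camera depth suggested about 45 mm. I used the touch value and the second grasp held.
- **Light finger contact:** During the second grasp the wrist read 7.7 N, so the fingertips probably pressed lightly on the bench.
- **Resting tilt:** The wedge rests slightly tip-up, because the clip's feet hang below its underside.

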